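# Set the leak tester's range by its tab and start it

### The job

Push the orange tab of the leak tester's rotary selector round with the fingers, without pinching it, until it points at the blue spot, and leave it there. Then press the green start button fully down and let it come up again; do not press it before the tab points at blue. Leave the tools and parts round the unit where they are.

Things in the scene. Friction and masses are not known exactly. Their poses are not given: they have to be found in the camera images.
- selector (a joint): Angle of the rotary range selector, rad: 0 when its tab points straight away from the start button (unit's +x), positive anticlockwise from above, stops at -2.0 and +2.0. The selector has no detents: steady friction (about 0.18 N m, so 2 to 3 N at the tab) and it stays where it is left. The four spots lie at about -1.6, -0.8, +0.8 and +1.6; which spot lies where differs each time, and the tab starts within 0.3 of 0.
- dial_axis (a point): Point on the selector's vertical axis at the unit's top plate, 50 mm above the bench; its x axis points from the start button to the far edge, z up. The selector is a black disc of 52 mm radius whose top stands 12 mm above the plate (a cap of 20 mm radius in its middle, 15 mm).
- tab_top (a point): Middle of the top edge of the orange tab, 75 mm from the selector's axis. The tab is an upright fin fixed to the disc: 12 mm thick, reaching radially from 40 to 95 mm from the axis and from 7 to 36 mm above the plate, with a white line on its top edge. The rules call its two flat sides selector_c3 (towards growing angles) and selector_c4. Push against its flat sides, e.g. 75 to 85 mm from the axis. The point's x axis points outward along the tab.
- pointed_at (a point): The point on the plate that the tab points at: 112 mm from the selector's axis, 17 mm beyond the tab's outer end, on the circle of the spots' centres.
- spot_blue: Blue round spot, 18 mm across and 1.5 mm thick, on the unit's top plate, centre 112 mm from the selector's axis; the target position. Origin at its centre on the plate. Three like spots, red, yellow and black, mark the other positions, and a small black dash the off position at 0.
- start_top (a point): Middle of the top of the green round start button, 32 mm across, in a black housing on the near part of the unit, 105 mm from the selector's axis. Press straight down.
- start (a joint): Travel of the start button, m: 0 released, 0.006 fully down. Spring return; fully down takes 5 N.
- tester: The leak-test unit: a grey box 270 x 250 x 50 mm with an aluminium top plate, fixed to the bench. Origin under it, 20 mm on the button's side of the selector's axis, at bench height; z up, x from the start button to the selector. The box reaches from x = -125 to +145 mm and y = -125 to +125 mm. A flat gauge 3 mm high lies left of the button.
- oil_bottle: Loose bystander: white oil bottle with a blue label and red tip, 32 mm across, 102 mm tall, standing left of the unit. Origin under it.
- dent_barrel: Loose bystander: steel dent barrel, 24 mm across, 26 mm tall, right of the unit. Origin under it.
- screwdriver: Loose bystander: orange-handled screwdriver, 140 mm long, 21 mm thick, lying right of the unit. Origin under its middle.
- mouthpiece: Loose bystander: silver-coloured mouthpiece, 85 mm long, 27 mm thick, lying in front of the unit. Origin under its middle.
- tube_offcut: Loose bystander: short tube offcut, 62 mm long, 14 mm thick, lying in front of the unit. Origin under its middle.

How it is judged:
On the way, in this order (a step that is already met when the one before it is completed fails the run):
1. the tab has been pushed round and points at the blue spot (horizontal distance between pointed_at and spot_blue below 0.009 m), for 0.3 s.
2. the start button is fully down with the tab at blue (horizontal distance between pointed_at and spot_blue below 0.009 m and value of joint start above 0.0048 m), for 0.1 s.
At the end, for the whole second after the job is handed in: The point that the tab points at lies within 9 mm of the blue spot's centre (the tab points at the spot), the selector is at rest, the start button has been fully pressed and is up again, and each of the five loose things lies within 15 mm of where it began (horizontal distance between pointed_at and spot_blue below 0.009 m and value of joint start below 0.001 m and velocity of joint selector between -0.02 and 0.02 rad/s and distance of each of oil_bottle, dent_barrel, screwdriver, mouthpiece, tube_offcut from where it was at the start of the episode below 0.015 m); the robot touches nothing.
It fails at once if the tab is pinched: both its flanks gripped by the fingers at once (contact force between the fingers and selector_c3 above 0.5 N and contact force between the fingers and selector_c4 above 0.5 N).
It fails at once if the start button is pressed while the tab does not point at the blue spot (value of joint start above 0.003 m and not (horizontal distance between pointed_at and spot_blue below 0.009 m)).
It fails at once if a loose thing beside the unit is knocked away, lifted or carried (distance of any of oil_bottle, dent_barrel, screwdriver, mouthpiece, tube_offcut from where it was at the start of the episode above 0.015 m).
It also fails if it takes over 48 s, if anything falls off the work surface, if the arm or the gripper's body presses on something with over 40 N, if the wrist force passes 120 N, or if a joint passes its speed limit or range.

### The arm

A 6-joint arm with a two-finger parallel gripper is mounted at the origin on a cart in front of the work surface, level with it; the furniture and walls round the work are solid. World frame = base frame: x ahead of the robot, y to its left, z up, the work surface at z = 0. Lengths are in m, angles in rad, forces in N, time in s.
With the tool pointing down it reaches from about 0.275 to 0.825 m from the base axis. Payload 4.9 kg.
Tool frame: the origin (TCP) lies between the finger pads; the fingertips stand 11 mm ahead of it and the grasp point (between the pads) lies 8 mm behind it; z points along the fingers, x is the direction in which the jaws open and shut, and the axes are right-handed (so a half turn about z gives the same grasp; the last joint's range is limited). The gripper opens to 85 mm and grips with 20 to 120 N. Pads are 22 mm wide; open, the fingers measure 114 mm over their backs; the gripper's body (76 mm by 85 mm) begins 54 mm behind the grasp point. The pads swing forward as they close: fully open they stand 13 mm farther back than shut.
Start: joints at [-1.271, 0.326, -0.193, 1.052, 0, 1.437], TCP at [0.231, -0.499, 0.242] pointing down, gripper open.
Joint ranges: [-2.65, 2.65], [-0.97, 1.79], [-1.3, 1.35], [-1.93, 2.1], [-1.47, 1.37], [-3.14, 3.14]. Speed limits (rad/s): [2.57, 2.57, 3.14, 3.14, 3.14, 3.14].

### API

Orientations are given as [roll, pitch, yaw] about the fixed x, y, z axes, in that order (R = Rz(yaw) Ry(pitch) Rx(roll)).
In Python, from bench import move_to, move_straight, move_j, move_gripper, hold, inverse_kinematics, get_obs, capture, IKError, hand_in, look_for, regions_of gives the robot as it stands. Calls block until the motion is done:
- move_to(position, orientation): joint-space move of the TCP to a pose.
- move_straight(position, orientation=None, feed=0.15, guard=None): straight line of the TCP; orientation=None keeps the orientation; feed is the mean speed in m/s. With guard (N) it stops when the force on the tool has changed by that much, and returns True; else False.
- move_j(angles): joint-space move.
- move_gripper(opening, grasp_force=None): finger opening in m; grasp_force is the grip in N (None keeps the last); returns when the fingers have stopped.
- hold(seconds).
- inverse_kinematics(position, orientation): joint angles nearest the present ones, or None.
- get_obs(): the state.
- capture(name): name is "scene" or "top"; returns a dict with "color" (480x640x3 uint8, blue, green, red), "mtx" (3x3 intrinsics, pixels), "dist_coeffs" ([k1, k2, p1, p2, k3] as OpenCV has them; the pictures are not rectified), "extrinsics" (4x4, takes a point from world to camera coordinates). Camera axes: x right, y up, looking along -z (the intrinsics and any distortion apply to the point x, -y, -z); pixel columns grow to the right and rows downward; lengths in m; the calibration is good to about 2 mm. A picture is of the moment at which its call begins. There is no depth.
A pose or a line that the arm cannot do raises IKError and nothing moves.
- hand_in(): hands the job in, once; it reports no verdict.
Trained networks look in a picture, given as the dict that the camera call returned (one of the last four; its "shot" number tells which), for a name from the list of things; names that differ only in an ending like _2 or _b are one class to them, and where a whole thing is asked for, a point or a joint stands for the part that bears it (a point fixed in the world has none). Each returns a list of dicts, best first, with "p" (0 to 1); they miss things now and then, are a little off and sometimes report something else, mostly with a low value. They report only what shows in the picture. A call takes as long as a camera call.
- look_for(picture, query): "extent" ([centre column, centre row, width, height] in pixels, round what is visible of it).
- regions_of(picture, query): "pixels" (480x640 bool, what is visible of it) and "extent" ([centre column, centre row, width, height] in pixels, round what is visible of it).
The state is a dict: "t": time; "q": joint angles; "joint_vel": joint speeds; "effort": joint torques, N m; "position": TCP position; "tcp_rot": TCP orientation; "ft_force": force on the tool from outside, world axes, zero at the start; "moment": the same for the moment, N m; "grip_width": finger opening in m.
Only numpy, scipy, OpenCV 4.12 (cv2) and the standard library are available. Lean on these libraries where they do the work, as an engineer would, in place of code of your own. Each camera call takes 0.05 s, during which the arm holds its last target.

## Working session

There is one attempt and no reset: what is moved stays moved. The work goes in short steps, each a Python script; the robot and the scene stay as the last script left them, time stands still between calls to the robot, and variables do not carry over. Pictures are saved under pics/ and viewed, and the job is handed in when it is done.

```bash
mkdir -p pics; ls
python3 - <<'E'
from bench import *
import cv2
for n in ["scene","top"]:
    c=capture(n); cv2.imwrite(f"pics/{n}0.png",c["color"])
    print(n,c["mtx"].tolist(),c["dist_coeffs"],c["extrinsics"].tolist())
    for q in ["selector","tab_top","spot_blue","start_top","tester"]:
        r=look_for(c,q); print(q,[(round(x["p"],2),[round(v,1) for v in x["extent"]]) for x in r[:3]])
print(get_obs())
E
```

```text
pics
scene [[478.67226754672583, 0.0, 312.9773183107262], [0.0, 478.67226754672583, 241.0892501063264], [0.0, 0.0, 1.0]] [-0.00632092  0.          0.          0.          0.        ] [[-0.8126719345605816, -0.582610901690846, 0.011351828422834654, 0.47054946743175197], [0.4633662985591405, -0.6342821306073886, 0.6188520438293417, -0.25872116289081715], [-0.3533496853503105, 0.5081837423837281, 0.7854255431546046, -0.74375754197295], [0.0, 0.0, 0.0, 1.0]]
selector [(0.72, [300.5, 215.6, 66.3, 62.1])]
tab_top [(0.74, [300.0, 213.2, 60.7, 62.3]), (0.34, [363.9, 185.6, 7.8, 14.6]), (0.3, [241.9, 287.5, 20.6, 37.6])]
spot_blue []
start_top []
tester [(0.81, [308.8, 243.0, 187.8, 161.0])]
top [[603.3473437847698, 0.0, 318.8816212017451], [0.0, 603.3473437847698, 250.2890554661305], [0.0, 0.0, 1.0]] [0.07068814 0.         0.         0.         0.        ] [[-0.0038995481460754747, -0.9999409160759407, 0.01014681632163381, 0.027747241635165742], [0.9815542904819975, -0.00188791931513827, 0.19117429376629563, -0.5457108980131731], [-0.19114384206831994, 0.010705144458066035, 0.981503658435103
[... 265 characters left out ...]
.4])]
tester [(0.6, [319.9, 234.8, 199.8, 210.7])]
{'t': 0.6, 'q': array([-1.27120194e+00,  3.26175378e-01, -1.92615007e-01,  1.05199812e+00,
        1.39921612e-05,  1.43659885e+00]), 'joint_vel': array([ 0.0013747 , -0.00076659, -0.000383  , -0.001066  ,  0.00071719,
        0.00082046]), 'effort': array([-3.89949628e-04, -4.43092561e+01,  2.62645000e+01,  1.42276040e-03,
       -8.17571436e-05, -9.11876574e-08]), 'position': array([ 0.2311918 , -0.4990622 ,  0.24228855]), 'tcp_rot': array([-3.14157983e+00, -9.62611458e-06, -1.13700446e+00]), 'ft_force': array([0.23656225, 0.62881293, 0.38697544]), 'moment': array([ 0.00330631, -0.00538244, -0.00258272]), 'grip_width': 0.08507358936794158}
```

View pics/top0.png

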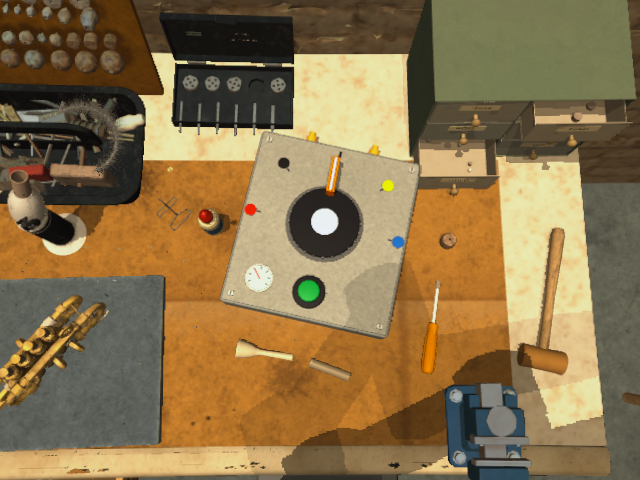

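View pics/scene0.png

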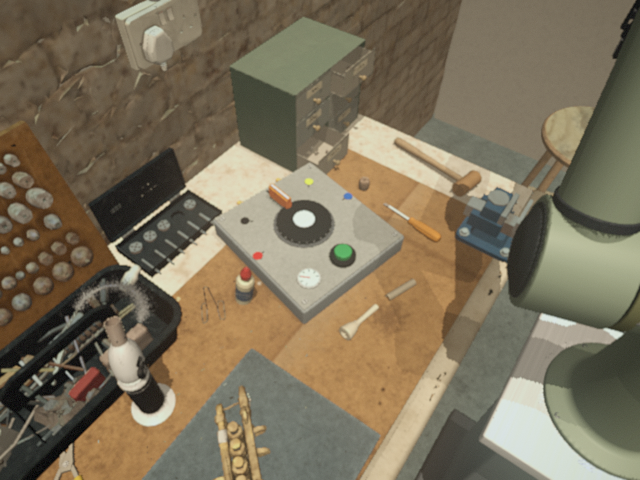

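The top view shows the unit rotated slightly. The tab end is near (336,155), the dial cap at (324,221), the blue spot at (398,242), which should be about -1.6, and the green button at (309,290). Next I turn these into positions.

```bash
cat > h.py <<'E'
import numpy as np, cv2
from bench import *
def back(c,uv,z):
    p=cv2.undistortPoints(np.array([[uv]],float),c["mtx"],c["dist_coeffs"])[0,0]
    E=c["extrinsics"];R=E[:3,:3];t=E[:3,3]
    d=R.T@np.array([p[0],-p[1],-1]);o=-R.T@t
    return o+d*(z-o[2])/d[2]
def blob(c,box,f):
    x0,y0,x1,y1=box
    s=c["color"][y0:y1,x0:x1]
    hsv=cv2.cvtColor(s,cv2.COLOR_BGR2HSV).astype(int)
    m=f(hsv).astype(np.uint8)
    n,l,st,ce=cv2.connectedComponentsWithStats(m)
    i=1+np.argmax(st[1:,4]); return ce[i]+[x0,y0],st[i,4]
hue=lambda a,b,s=120,v=60:(lambda h:(h[...,0]>=a)&(h[...,0]<=b)&(h[...,1]>s)&(h[...,2]>v))
E
python3 - <<'E'
from h import *
c=capture("top")
B={}
B['blue']=blob(c,(385,230,410,255),hue(100,125))
B['yellow']=blob(c,(375,175,400,197),hue(22,35))
B['red']=blob(c,(240,200,260,220),lambda h:((h[...,0]<8)|(h[...,0]>172))&(h[...,1]>140))
B['black']=blob(c,(276,155,292,171),lambda h:h[...,2]<70)
B['green']=blob(c,(290,275,330,308),hue(45,80))
B['cap']=blob(c,(305,205,345,240),lambda h:h[...,2]>150)
B['tab']=blob(c,(320,145,350,197),hue(5,20,150,100))
Z=dict(cap=.065,green=.07,tab=.086)
P={}
for k,(uv,a) in B.items():
    P[k]=back(c,uv,Z.get(k,.0515)); print(k,uv.round(1),a,P[k].round(4))
sp=np.array([P[k][:2] for k in['blue','yellow','red','black']])
from scipy.optimize import least_squares
nom=dict(blue=-1.6,yellow=-.8,black=.8,red=1.6)
r=least_squares(lambda p:np.r_[[ (P[k][:2]-p[:2]-.112*np.array([np.cos(p[2]+a),np.sin(p[2]+a)])) for k,a in nom.items()]].ravel(),[*P['cap'][:2],0])
print(r.x,r.fun.round(4))
ax=r.x[:2];yaw=r.x[2]
print('button r',P['green'][:2]-ax,np.linalg.norm(P['green'][:2]-ax),'expected',ax-.105*np.array([np.cos(yaw),np.sin(yaw)]))
for k in ['blue','tab']:
    d=P[k][:2]-ax;print(k,np.arctan2(d[1],d[0])-yaw,np.linalg.norm(d))
d=P['blue'][:2]-P['cap'][:2];print(np.linalg.norm(d))
cv2.imwrite('pics/z.png',cv2.resize(c["color"][125:340,215:425],None,fx=2.7,fy=2.7,interpolation=cv2.INTER_CUBIC))
E
```

```text
blue [397.9 241.7] 98 [ 0.5587 -0.0904  0.0515]
yellow [387.6 185.3] 118 [ 0.6451 -0.0773  0.0515]
red [249.9 209. ] 112 [0.6086 0.1284 0.0515]
black [283.5 162.5] 83 [0.6811 0.0791 0.0515]
green [308.1 290.5] 402 [0.4843 0.0418 0.07  ]
cap [324.2 221.3] 565 [0.5865 0.0184 0.065 ]
tab [332.4 176.5] 241 [0.6479 0.0065 0.086 ]
[ 0.58691845  0.01827356 -0.22493625] [-0.0001 -0.0003  0.      0.0001  0.0001 -0.0001 -0.0001  0.0003]
button r [-0.10261446  0.02354303] 0.10528058199102733 expected [0.48456358 0.0416932 ]
blue -1.6000037576083557 0.11229372875680761
tab 0.03465824748845414 0.06206669848549202
0.11231725725970808
```

View pics/z.png

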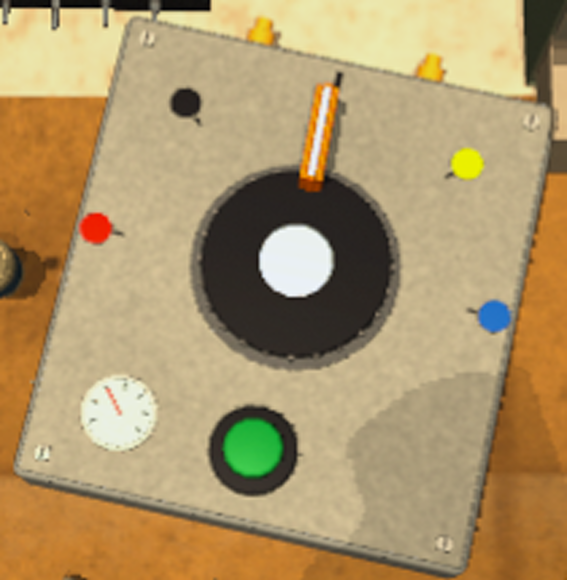

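```bash
cat >> h.py <<'E'
AX=np.array([.5869,.0183]);YAW=-.2249;BT=np.array([.4846,.0417])
def pose(a,r=.082,off=.017,z=.078):
    w=a+YAW;u=np.array([np.cos(w),np.sin(w)]);n=np.array([-u[1],u[0]])
    return [*(AX+r*u+off*n),z],[np.pi,0,w+np.pi]
E
python3 - <<'E'
from h import *
for a in np.linspace(.1,-1.6,6): print(a,inverse_kinematics(*pose(a)))
print(inverse_kinematics([*BT,.08],[np.pi,0,1.3]))
move_gripper(0.0,20)
p,o=pose(.05,off=.035,z=.2)
move_to(p,o)
p[2]=.13; move_straight(p)
p[2]=.078; print(move_straight(p,feed=.06,guard=6))
print(get_obs()['position'],get_obs()['t'],get_obs()['grip_width'],p)
for n in["top","scene"]:
    c=capture(n); i=c["color"]
    i=i[100:340,200:440] if n=="top" else i[150:330,200:440]
    cv2.imwrite(f'pics/pre_{n}.png',cv2.resize(i,None,fx=2.5,fy=2.5,interpolation=cv2.INTER_CUBIC))
E
```

```text
0.1 [-0.07272984  0.68101696 -0.04908403  0.84069534  0.         -1.51862617]
-0.24000000000000002 [-0.11532548  0.67597594 -0.05887066  0.83594973  0.         -1.2212218 ]
-0.5800000000000001 [-0.1565294   0.65744723 -0.09470652  0.81864257  0.         -0.92242572]
-0.92 [-0.19299721  0.62741571 -0.15231974  0.79106087  0.         -0.61889353]
-1.26 [-0.22120721  0.58897819 -0.22515803  0.75666011  0.         -0.30710354]
-1.6 [-0.23750447  0.54601426 -0.30527429  0.71950777  0.          0.0165992 ]
[-0.06606324  0.39205975 -0.57170252  0.60703406  0.          0.20473309]
False
[0.67413234 0.03847033 0.07841821] 5.525 -0.0003164377166057253 [np.float64(0.6737393417156191), np.float64(0.038497245614141126), 0.078]
```

```bash
ls pics
```

```text
pre_scene.png
pre_top.png
scene0.png
top0.png
z.png
```

View pics/pre_top.png

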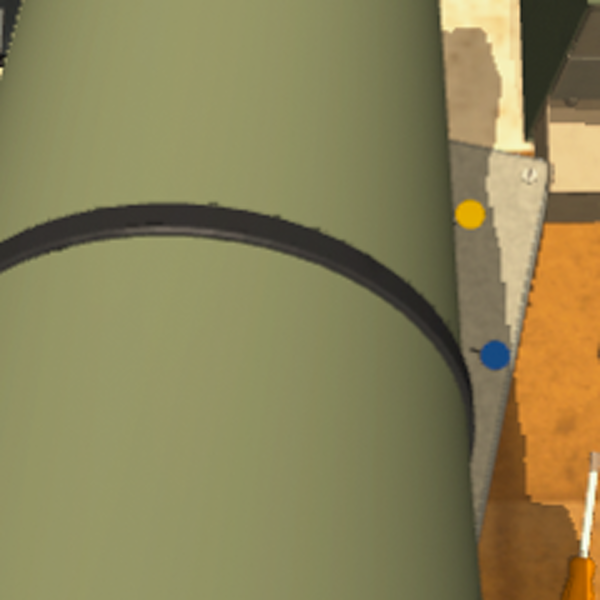

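View pics/pre_scene.png

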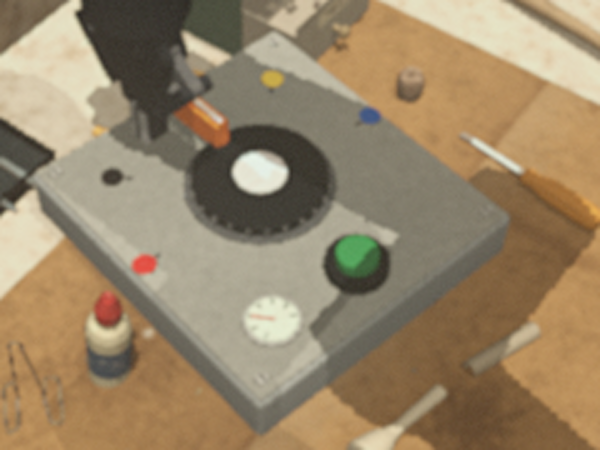

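The scene view shows the closed fingers beside the tab's left flank, at about (150,130) in the crop, with the plate clear. I'll sweep to about -1.5, a little short of blue, then measure.

Run:
```python
from h import *
move_straight(*pose(.05,off=.03),feed=.05)
for a in np.linspace(.0,-1.5,11):
    g=move_straight(*pose(a),feed=.08,guard=25)
    o=get_obs(); print(round(a,2),g,o['ft_force'].round(1),round(o['t'],1))
    if g: break
c=capture("scene");cv2.imwrite('pics/sw.png',cv2.resize(c["color"][150:330,200:440],None,fx=2.5,fy=2.5,interpolation=cv2.INTER_CUBIC))
```

```text
0.0 False [ 0.8 -0.1 -0.4] 6.2
-0.15 False [ 0.3 -0.1 -0.6] 6.5
-0.3 False [-0.1  1.2 -0. ] 6.9
-0.45 False [0.7 0.  1. ] 7.2
-0.6 False [ 0.6  0.1 -0.8] 7.5
-0.75 False [-0.2 -0.7 -0. ] 7.8
-0.9 False [0.  0.3 0.4] 8.1
-1.05 False [-0.1  0.7 -0.2] 8.4
-1.2 False [-0.5 -0.4 -0. ] 8.7
-1.35 False [0.2 0.2 0.3] 9.0
-1.5 False [ 0.1 -0.1  0.2] 9.3
```

View pics/sw.png

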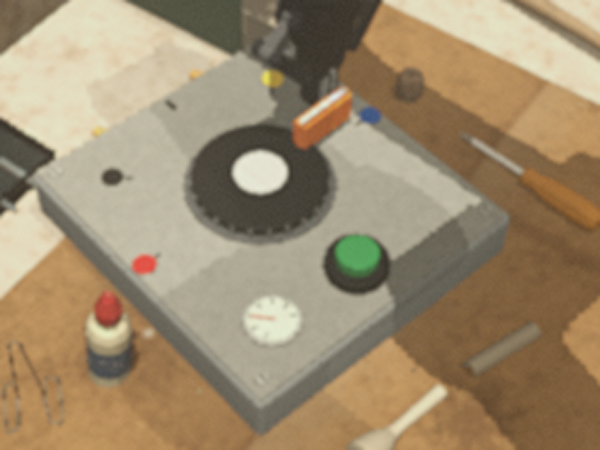

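The tab has swung round to just short of the blue spot, with its outer end at (350,95) and blue at (370,115) in the crop. I'll measure its angle from the white top line.

```bash
cat >> h.py <<'E'
def tab_angle(c,save=None):
    # fit: among angles, maximise white-ish/ orange match of the projected top edge
    E=c["extrinsics"];R=E[:3,:3];t=E[:3,3]
    def proj(P):
        q=(R@np.asarray(P,float).T).T+t
        return cv2.projectPoints(q*[1,-1,-1],np.zeros(3),np.zeros(3),c["mtx"],c["dist_coeffs"])[0][:,0]
    g=c["color"].astype(np.float32)
    sat=(g.max(2)-g.min(2))
    best=[]
    for a in np.arange(-1.9,.4,.005):
        w=a+YAW;u=np.array([np.cos(w),np.sin(w)])
        n=np.array([-u[1],u[0]])
        P=[[*(AX+r*u),.086] for r in np.linspace(.045,.092,40)]
        uv=proj(P).astype(np.float32)
        # white line: low saturation & bright ; flanking orange
        s=lambda im,q:cv2.remap(im,q[:,0].copy(),q[:,1].copy(),cv2.INTER_LINEAR).ravel()
        br=s(g[...,0].copy(),uv)  # blue channel high on white line
        fl=[s(sat,proj([[*(AX+r*u+k*.0045*n),.086] for r in np.linspace(.045,.092,40)]).astype(np.float32)) for k in(-1,1)]
        best.append((br.mean()-s(sat,uv).mean()+.5*(fl[0].mean()+fl[1].mean()),a))
    m=max(best); return m[1],m[0],sorted(best)[-6:]
E
python3 - <<'E'
from h import *
c=capture("scene"); print(tab_angle(c))
E
```

```text
(np.float64(-1.4800000000000089), np.float32(255.96437), [(np.float32(240.81259), np.float64(-1.4650000000000092)), (np.float32(248.05664), np.float64(-1.4900000000000087)), (np.float32(249.50769), np.float64(-1.470000000000009)), (np.float32(253.80838), np.float64(-1.4850000000000088)), (np.float32(254.92894), np.float64(-1.475000000000009)), (np.float32(255.96437), np.float64(-1.4800000000000089))])
```

Run:
```python
from h import *
move_straight(*pose(-1.615),feed=.06,guard=25)
c=capture("scene"); print(tab_angle(c)[:2])
p,o=pose(-1.615,off=.04); move_straight(p,o,feed=.1)
p[2]=.15; move_straight(p,feed=.2)
c=capture("scene"); print(tab_angle(c)[:2])
move_to([*BT,.14],[np.pi,0,1.3])
c=capture("scene"); print(tab_angle(c)[:2],get_obs()['t'],get_obs()['ft_force'])
cv2.imwrite('pics/b.png',cv2.resize(c["color"][150:330,200:440],None,fx=2.5,fy=2.5,interpolation=cv2.INTER_CUBIC))
```

```text
(np.float64(-1.5950000000000064), np.float32(253.11584))
(np.float64(-1.5950000000000064), np.float32(253.60623))
(np.float64(-0.95500000000002), np.float32(176.19055)) 11.475 [ 0.71917689 -0.76411688  0.42861936]
```

View pics/b.png

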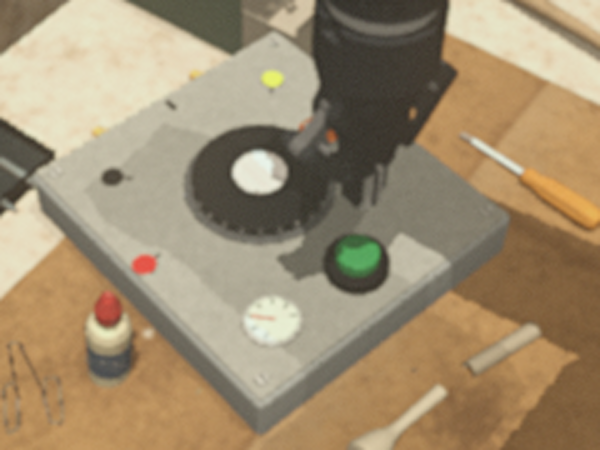

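With the fingers clear, the tab measured -1.595 against the -1.600 target. It is now hidden behind the gripper. The fingers stand above the button, so I press with a force guard.

Run:
```python
from h import *
p=[*BT,.095]; move_straight(p,feed=.08)
z=.095; 
g=move_straight([*BT,.058],feed=.02,guard=10)
o=get_obs(); print(g,o['position'],o['ft_force'].round(1),o['t'])
hold(.3); print(get_obs()['ft_force'].round(1),get_obs()['position'])
c=capture("scene");cv2.imwrite('pics/p.png',cv2.resize(c["color"][150:330,200:440],None,fx=2.5,fy=2.5,interpolation=cv2.INTER_CUBIC))
```

```text
True [0.48458685 0.04170988 0.07700542] [-2.3 -0.6  7.9] 13.2083
[-2.3 -0.2  8.7] [0.48462858 0.04171229 0.07699239]
```

View pics/p.png

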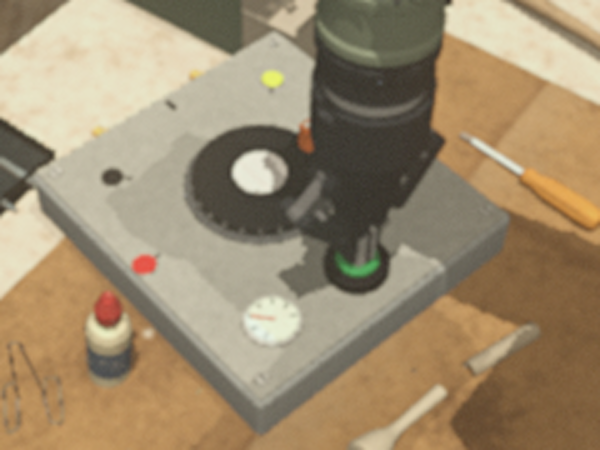

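The button looks down at 8.7 N. I'll check the travel by logging force against height, going up and then down again.

Run:
```python
from h import *
def zs(l):
    for z in l:
        move_straight([*BT,z],feed=.02); hold(.1); o=get_obs(); print(o['position'][2].round(4),o['ft_force'].round(1))
zs([.0762,.0772,.0782,.0795,.081,.0825,.084,.0855])
print('down');zs([.083,.081,.079,.0775,.0765])
hold(.3)
move_straight([*BT,.15],feed=.2)
print(get_obs()['t'])
```

```text
0.0769 [-3.1 -0.  11.8]
0.0772 [-1.2 -0.3  5.1]
0.0782 [-1.4  0.4  3.9]
0.0795 [-1.2 -1.2  3.6]
0.081 [-1.1 -0.6  2.7]
0.0825 [-0.2  0.7  1.5]
0.0839 [ 0.4  0.2 -0.1]
0.0855 [ 0.3 -0.1 -0.1]
down
0.0831 [1.6 0.1 1.6]
0.0811 [ 0.8 -0.8  2.7]
0.0791 [ 1.  -0.5  3.3]
0.0776 [0.2 0.3 5. ]
0.077 [0.1 0.2 9.2]
18.95
```

The spring rises to 5 N over about 6 mm and then meets a hard stop, so the button went fully down. Now I'll clear the arm and do the final check.

Run:
```python
from h import *
move_straight([*BT,.24],feed=.25)
move_j([-1.271,.326,-.193,1.052,0,.3])
c=capture("scene"); print(tab_angle(c)[:2])
c=capture("top"); print(tab_angle(c)[:2])
for q,pz in [("oil_bottle",0),("dent_barrel",0),("screwdriver",0),("mouthpiece",0),("tube_offcut",0)]:
    print(q,[(round(x["p"],2),np.round(x["extent"],1)) for x in look_for(c,q)[:1]])
a=cv2.imread('pics/top0.png');d=cv2.absdiff(a,c["color"]).max(2)
cv2.imwrite('pics/end.png',c["color"])
cv2.imwrite('pics/diff.png',d)
print(get_obs()['t'],get_obs()['ft_force'],get_obs()['joint_vel'].round(3))
```

```text
(np.float64(-1.5950000000000064), np.float32(261.65805))
(np.float64(-1.6200000000000059), np.float32(447.63605))
oil_bottle [(0.77, array([211.4, 226.1,  34. ,  20.4]))]
dent_barrel [(0.55, array([448.9, 241.1,  17.9,  21.7]))]
screwdriver [(0.91, array([433.5, 326.5,  23.7,  92.3]))]
mouthpiece [(0.94, array([263.4, 349.6,  51.7,  21. ]))]
tube_offcut [(0.77, array([330.4, 368.7,  44. ,  19. ]))]
21.95 [0.36301304 0.12222984 0.54733875] [-0.006 -0.     0.002 -0.002 -0.001 -0.002]
```

View pics/end.png

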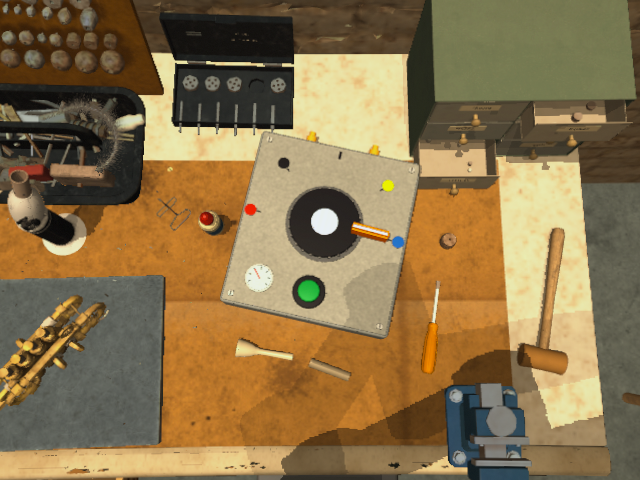

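View pics/diff.png

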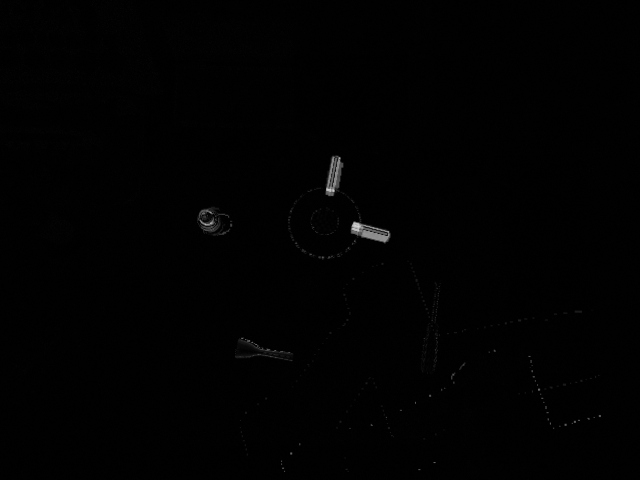

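The final view shows the tab pointing at blue (398,242), the green button up, and the loose things in place apart from changes of about a pixel at the bottle and mouthpiece. I'm handing in.

```bash
python3 -c "
from bench import *
hand_in()"
```

```text
the job is handed in; nothing more can be done
```

I pushed the tab round to the blue spot with the closed fingers against one side only, then pressed the green button fully and let it come up. The job is handed in; the last clock reading before that was about 22 s of the 48 s allowed, and no verdict was reported.

- **Selector:** the last checks put the tab at -1.595 rad (scene camera) and -1.62 rad (top camera), against blue at -1.60. The two cameras disagree by 0.025 rad, but both put it within about 2.5 mm of the spot, where 9 mm is allowed.
- **Start button:** the force rose to 5 N over about 6 mm and then met a hard stop, reaching 8 to 12 N at the wrist, so it was fully down. I pressed it a second time to log the force against height, with the tab still at blue. It looks up again in the final picture.
- **Loose things:** all five look unmoved. Comparing the first and last pictures shows only about a pixel of change at the oil bottle and mouthpiece, which I judged by eye.
- **Arm:** it was back clear of everything, with no contact force showing beyond the usual noise of about 0.5 N.

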